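Set the length gauge and hold its sprung rod at the mark

ROBOT

A 6-joint arm with a two-finger parallel gripper is mounted at the origin on the work surface. World frame = base frame: x ahead of the robot, y to its left, z up, the work surface at z = 0. Lengths are in m, angles in rad, forces in N, time in s.
With the tool pointing down it reaches from about 0.375 to 0.975 m from the base axis. Payload 3.8 kg.
Tool frame: the origin (TCP) lies midway between the tips of the shut fingers; the grasp point (between the pads) lies 19 mm behind it; z points along the fingers, y is the line along which they close (so a half turn about z gives the same grasp; the last joint's range is limited). The gripper opens to 85 mm and grips with 20 to 120 N. Pads are 22 mm wide; open, the fingers measure 114 mm over their backs; the gripper's body (76 mm by 85 mm) begins 54 mm behind the grasp point. The pads swing forward as they close: fully open they stand 13 mm farther back than shut.
Start: joints at [-1.151, 0.264, 1.604, -0, 1.274, -0.037], TCP at [0.298, -0.606, 0.208] pointing down, gripper open.
Joint ranges: [-2.63, 2.63], [-0.94, 2.18], [0.31, 2.57], [-1.31, 4.45], [0, 2.66], [-2.55, 2.55]. Speed limits (rad/s): [2.57, 2.57, 3.14, 3.14, 3.14, 3.14].

INTERFACE

Orientations are given as a rotation vector (axis times angle).
In Python, from workcell import bot, imaging gives the robot as it stands.
- The arm moves only by the tool step_arm, never from a script. Its argument "series" is a list of rows, each an object of numbers: "grip": the closure, from -1 (fully open) to 1 (shut); "x", "y", "z": the shift along the tool's x, y, z normalised to -1 to 1, where 1 is 500 mm; "ax", "ay", "az": the turn, a rotation vector about the tool's x, y, z normalised to -1 to 1, where 1 is 30 degrees. A call has 1 to 12 rows; each row is the pose to reach, as a shift and turn from the pose commanded when the call began, along the tool's axes at that moment; what a row does not reach only later rows make up. A row lasts 1/10 s, in which the tool goes at most 50 mm and 8.59 degrees, less where a joint would pass 70% of its speed; a pose out of reach is approached as far as the arm can. A call with a number of a shift or a turn outside -1 to 1 is refused whole. A call with a gripper value outside its range is refused whole. The fingers move at their own pace and stop on an object; "force" is the grip in N (left out, the last holds). Time passes only in rows, so rows that repeat a pose let the fingers close. It gives the time, the measured TCP pose, the force, the opening and the grip force at its end, in the units of the state.
- bot.read_state(): the state, without advancing time (a new reading comes with each control period).
- imaging.read_camera(name): name is "scene" or "top" or "wrist"; returns a dict with "img" (420x560x3 uint8, red, green, blue), "fx", "fy", "cx", "cy" (pixels), "k1" (the pictures are not rectified: a ray, as slopes to the right and down, at radius r is drawn at 1 + k1 r^2 times it, then the intrinsics apply), "R" (3x3) and "t" (3): a world point X has camera coordinates R X + t. Camera axes: x right, y down, z forward; pixel columns grow to the right and rows downward; lengths in m; the calibration is good to about 2 mm. A picture is of the moment at which its call begins. There is no depth.
- bot.finish_job(): hands the job in; it is judged then, once.
The state is a dict: "time": time; "q": joint angles; "joint_vel": joint speeds; "joint_torque": joint torques, N m; "tool_pos": TCP position; "tcp_rot": TCP orientation; "wrist_force": force on the tool from outside, world axes, zero at the start; "torque": the same for the moment, N m; "width": opening from 0.0 (shut) to 1.0 (fully open); "grip_force": force on a finger pad.
Only numpy, scipy, OpenCV 4.12 (cv2) and the standard library are available. Lean on these libraries where they do the work, as an engineer would, in place of code of your own. Each camera call takes 0.05 s, during which the arm holds its last target. There are 200 camera calls.

TASK

Check the bench length gauge: first turn its selector knob to the place marked with the long bar and leave it clicked in there. Then take the sprung rod by its grip post and draw it out until its index disc is level with the tip of the set pointer, without moving the pointer. Finish while still holding the rod steady there, and leave the fittings lying about where they are.

Things in the scene. Friction and masses are not known exactly. Their poses are not given: they have to be found in the camera images.
- gauge: Length gauge screwed to the bench: grey base plate 145 x 470 x 12 mm. Along its y axis stand a control box with the selector (-y end), a level tube and, out of the tube's +y end, the sprung rod; a low rail with the set pointer runs beside the rod (+x side). Origin on the table below the tube's axis; z up, +y = the way the rod is pulled. Plate spans y -245..225, x -62..83 mm.
- selector (a joint): Angle (rad) of the black selector knob, growing clockwise seen from above. At 0 the pointing end (white line, small nose) of its bar grip looks along the gauge's -x. It clicks into places at 0, 0.6, 1.2 and 1.8, with stops just past the end ones; a sprung detent (about 0.1 N m) draws it into the nearest place when let go. The place with the long bar mark is 1.2; the others have dots.
- selector_grip (a point): On the selector's vertical axis, 77 mm above the table, where its upright bar grip is held: bar 42 mm long, 14 mm thick, 53 to 89 mm above the table, over a disc 46 mm across. Gauge frame x = 0, y = -190 mm, centre of the control box (100 x 100 mm, top 45 mm above the table).
- bar_mark (a point): Centre of the long white bar mark (14 x 6 mm, pointing outward) on the control box's top, 39 mm from the selector's axis. The selector's other places have white dots of 5 mm.
- pull_rod: The sprung rod; it slides only along the gauge's y. Origin at the centre of its index disc (bright metal, 28 mm across, 4 mm thick, on the 12 mm rod), 50 mm above the table. Axes as the gauge's. At rest the disc is at the gauge's y = 40 mm; it draws out 140 mm to its stop. Spring: 3 N at rest, rising 50 N/m (9 N at 120 mm); let go, it runs back in.
- tube_mouth (a point): Centre of the mouth of the fixed tube that the rod comes out of: tube 26 mm thick (clamp ring at the mouth 32 mm), axis 50 mm above the table, top 66 mm at most, running 150 mm in -y (gauge) from here.
- post_grip (a point): Where to grip the rod: on the axis of its upright round black grip post, 96 mm above the table. Post 24 mm in diameter, 60 to 120 mm above the table, on a block 22 x 24 mm; it moves with the rod, 30 mm in +y (gauge) from the index disc.
- pointer_tip (a point): Tip of the set pointer, the length mark: a thin steel fin (3 mm thick, 50 mm above the table) sticking out towards the rod from a dark rider on the rail (22 x 26 mm, top 63 mm above the table). Tip 18 mm to the +x side of the rod's axis, 4 mm clear of the disc's rim; 50 to 120 mm in +y (gauge) of the disc's rest position. Held by friction only (6 N). Axes as the gauge's.
- flanged_stub: Bystander: steel pipe stub with a 56 mm foot flange, 62 mm tall. Origin at the centre of its underside.
- end_cap: Bystander: round plastic end cap, 52 mm across, 20 mm tall. Origin at the centre of its underside.
- hex_nut: Bystander: steel hexagon blank, 36 mm across, 18 mm tall. Origin at the centre of its underside.
- plate_nut: Bystander: small brass hexagon blank, 22 mm across, 12 mm tall, lying on the gauge's base plate beside the rod's path. Origin at the centre of its underside.
- elbow: Bystander: steel pipe elbow lying flat, its two legs 46 mm long at right angles, 34 mm thick at the ends. Origin under the corner where the legs meet, legs along its x and y.
- black_sleeve: Bystander: dark steel sleeve standing on end, 48 mm across, 40 mm tall. Origin at the centre of its underside.
- nipple: Bystander: brass nipple standing on its 30 mm hexagon, 44 mm tall. Origin at the centre of its underside.

How it is judged:
By the outcome, as a careful person would: the job done as asked, in the order asked, and still so for the second after the job is handed in, while the arm keeps its last pose, push and grip.
It also fails if it takes over 45 s, if anything falls off the work surface, if the arm or the gripper's body presses on something with over 40 N, if the wrist force passes 120 N, or if a joint passes its speed limit or range.

## Working session

There is one attempt and no reset: what is moved stays moved. The work goes in short steps, Python scripts to look and compute and a tool call to move; the robot and the scene stay as the last step left them, time stands still between calls to the robot, and variables do not carry over. Pictures are saved under pics/ and viewed, at most 10 in all, crops included, and the job is handed in when it is done.

Besides the shell and the picture viewer there is one more tool, called after ">>>" by a JSON object that holds its "api" and its "payload". step_arm: Moves the arm, as the interface text tells. Scaled input: -1 to 1 covers 500 mm each way for a shift and 30 degrees each way for a turn. Its arguments: {"type":"object","properties":{"series":{"type":"array","items":{"type":"object","properties":{"grip":{"type":"number"},"x":{"type":"number","minimum":-1,"maximum":1},"y":{"type":"number","minimum":-1,"maximum":1},"z":{"type":"number","minimum":-1,"maximum":1},"ax":{"type":"number","minimum":-1,"maximum":1},"ay":{"type":"number","minimum":-1,"maximum":1},"az":{"type":"number","minimum":-1,"maximum":1}}}},"force":{"type":"number"}},"required":["series"]}

```bash
mkdir -p pics; cat > h.py <<'E'
import numpy as np, cv2
from workcell import bot, imaging
from scipy.spatial.transform import Rotation as Ro
def snap(n,f,save=True):
    c=imaging.read_camera(n); cv2.imwrite(f'pics/{f}.png',c['img'][:,:,::-1])
    np.savez(f'pics/{f}.npz',**{k:v for k,v in c.items()}); return c
def load(f): return np.load(f'pics/{f}.npz')
def px2w(c,u,v,z):
    d=np.array([(u-c['cx'])/c['fx'],(v-c['cy'])/c['fy']]); s=d.copy()
    for _ in range(30): s=d/(1+c['k1']*(s@s))
    r=c['R'].T@np.array([*s,1]); o=-c['R'].T@c['t']
    return o+r*(z-o[2])/r[2]
def w2px(c,X):
    p=c['R']@np.asarray(X)+c['t']; s=p[:2]/p[2]; s=s*(1+c['k1']*(s@s))
    return np.array([s[0]*c['fx']+c['cx'],s[1]*c['fy']+c['cy']])
def crop(f,x0,y0,x1,y1,k):
    im=cv2.imread(f'pics/{f}.png')[y0:y1,x0:x1]
    cv2.imwrite(f'pics/{f}_c{x0}_{y0}.png',cv2.resize(im,None,fx=k,fy=k,interpolation=cv2.INTER_CUBIC))
E
python3 - <<'E'
from h import *
for n in ['top','scene']:
    c=snap(n,n+'0'); print(n,c['fx'],c['cx'],c['cy'],c['k1'],-c['R'].T@c['t'])
print(bot.read_state())
a=cv2.imread('pics/top0.png');cv2.imwrite('pics/top0b.png',cv2.resize(a,(800,600),interpolation=cv2.INTER_CUBIC))
E
```

```text
top 405.87663675218425 273.84873528417484 207.83858331994358 -0.09468502606749152 [ 0.49082936 -0.00628518  0.74180184]
scene 495.1053745195071 276.85224962956045 212.6018910123483 -0.1409633347681224 [1.00129937 0.44487192 0.55725785]
{'time': 0.1, 'q': array([-1.15089836e+00,  2.64697050e-01,  1.60524851e+00,  1.54590590e-05,
        1.27370683e+00, -3.68785418e-02]), 'joint_vel': array([-1.25347127e-03, -1.32337024e-03, -3.32349843e-03,  5.35591488e-06,
       -5.83376410e-04,  3.10447222e-03]), 'joint_torque': array([ 1.45947019e-03, -5.16704285e+01, -3.68589771e+01, -4.77785278e-06,
        6.24769251e-03,  3.22307301e-05]), 'tool_pos': array([ 0.29743827, -0.60513682,  0.20676763]), 'tcp_rot': array([-3.05804282e+00, -7.10816064e-01,  5.92665491e-04]), 'wrist_force': array([ 0.72274397,  0.02806319, -0.09118488]), 'torque': array([0.00035248, 0.02855189, 0.0249888 ]), 'grip_force': 0.0, 'width': 0.9972088237918965}
```

View pics/top0b.png

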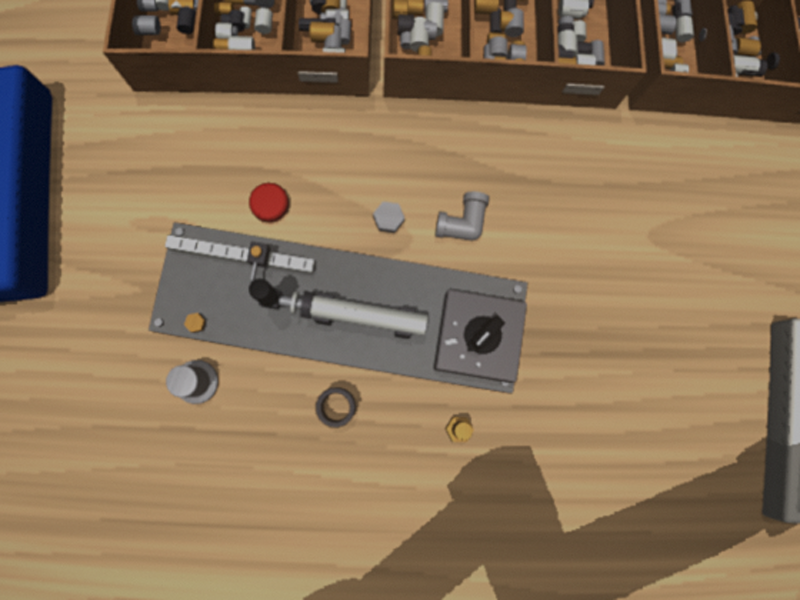

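The top view (800x600) shows the gauge with its plate corners at about (176,222), (527,281), (512,392) and (150,331). The knob is at (484,336), with marks at (455,323), (450,342), (461,356) and (478,364). The post is near (262,292), the rider at (258,252) and the disc near (291,302).

```bash
python3 - <<'E'
from h import *
c=load('top0'); k=.7
P=[px2w(c,u*k,v*k,.012) for u,v in [(176,222),(527,281),(512,392),(150,331)]]
for p in P: print(p)
# fit gauge: local corners
L=np.array([[83,225],[83,-245],[-62,-245],[-62,225]])/1000
W=np.array(P)[:,:2]
Lm,Wm=L.mean(0),W.mean(0); H=(L-Lm).T@(W-Wm); th=np.arctan2(H[0,1]-H[1,0],H[0,0]+H[1,1])
R=np.array([[np.cos(th),-np.sin(th)],[np.sin(th),np.cos(th)]]); t=Wm-R@Lm
print(th,t,(W-(L@R.T+t))*1000)
np.savez('g.npz',th=th,t=t)
g=lambda x,y,z:np.array([*(R@[x,y]+t),z])
for n,q in dict(sel=(0,-.19,.089),disc=(0,.04,.05),post=(0,.07,.12),mouth=(0,-.0,.05)).items(): print(n,g(*q),w2px(c,g(*q)), w2px(load('scene0'),g(*q)))
a=cv2.imread('pics/top0.png')
A=cv2.resize(a[195:275,295:375],(400,400),interpolation=cv2.INTER_CUBIC)
B=cv2.resize(a[160:240,145:225],(400,400),interpolation=cv2.INTER_CUBIC)
cv2.imwrite('pics/ab.png',np.hstack([A,B]))
E
```

```text
[0.69629715 0.2597789  0.012     ]
[ 0.63230878 -0.19946831  0.012     ]
[ 0.4896297  -0.17926584  0.012     ]
[0.55266938 0.28098229 0.012     ]
-0.13783724483684648 [0.58369985 0.05185463] [[-0.53075698 -3.5374121 ]
 [ 0.05943932  2.75765663]
 [ 1.00510357  3.03695052]
 [-0.53378591 -2.25719505]]
sel [ 0.55759362 -0.13634331  0.089     ] [343.37411179 231.98601964] [243.80009947 173.30365441]
disc [0.5891959  0.09147525 0.05      ] [207.07449888 211.98648452] [326.56239864 262.90282182]
post [0.59331794 0.12119071 0.12      ] [182.10533452 202.23200681] [342.66058597 237.53445028]
mouth [0.58369985 0.05185463 0.05      ] [229.95612134 215.85988883] [310.12559635 248.52466672]
```

View pics/ab.png

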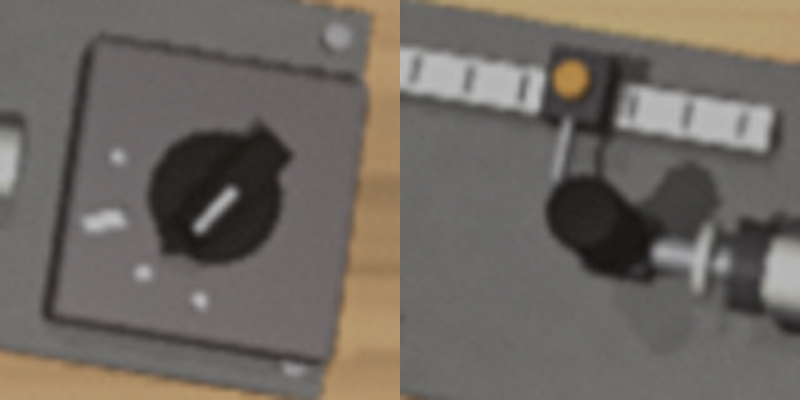

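View pics/scene0.png

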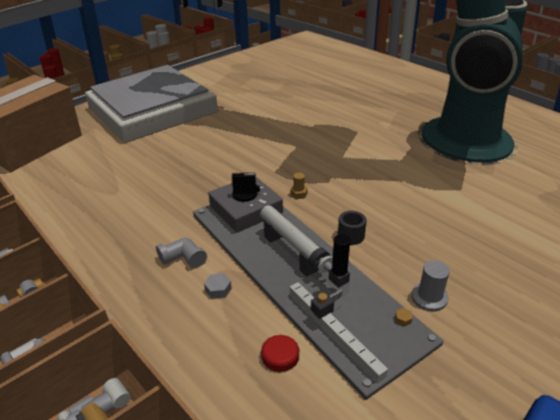

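```bash
python3 - <<'E'
from h import *
c=load('top0'); G=np.load('g.npz'); th,t=float(G['th']),G['t']
R=np.array([[np.cos(th),-np.sin(th)],[np.sin(th),np.cos(th)]])
def m(n,X,Y,z,right=False):
    u,v=(295+X/5,195+Y/5) if not right else (145+(X-400)/5,160+Y/5)
    p=px2w(c,u,v,z); print(n,p.round(4),'gauge mm',((p[:2]-t)@R*1000).round(1))
m('knobdisc',215,197,.051); m('dot0',200,300,.045);m('dot.6',143,272,.045);m('bar',103,220,.045);m('dot1.8',118,155,.045)
m('barcentre',222,192,.089); m('line a',195,232,.089); m('line b',238,188,.089)
m('box c',206,200,.045)
m('post',583,213,.12,1);m('disc',703,258,.05,1);m('fin a',568,122,.05,1);m('fin b',559,176,.05,1);m('rider',580,88,.063,1)
s=bot.read_state(); T=Ro.from_rotvec(s['tcp_rot']).as_matrix(); print(T.round(3), s['tool_pos'])
w=imaging.read_camera('wrist'); print('wristcam in tool', T.T@(-w['R'].T@w['t']-s['tool_pos']), (w['R']@T).round(2), w['fx'])
E
```

```text
knobdisc [ 0.5571 -0.1346  0.051 ] gauge mm [  -0.8 -188.3]
dot0 [ 0.5219 -0.1307  0.045 ] gauge mm [ -36.1 -189.3]
dot.6 [ 0.531  -0.1108  0.045 ] gauge mm [ -29.8 -168.4]
bar [ 0.5486 -0.0968  0.045 ] gauge mm [ -14.3 -152. ]
dot1.8 [ 0.5713 -0.1017  0.045 ] gauge mm [   8.8 -153.8]
barcentre [ 0.5551 -0.1298  0.089 ] gauge mm [  -3.4 -183.9]
line a [ 0.5419 -0.121   0.089 ] gauge mm [ -17.7 -177. ]
line b [ 0.5566 -0.1351  0.089 ] gauge mm [  -1.2 -188.9]
box c [ 0.5565 -0.1326  0.045 ] gauge mm [  -1.6 -186.4]
post [0.5927 0.1219 0.12  ] gauge mm [-0.7 70.7]
disc [0.5898 0.094  0.05  ] gauge mm [ 0.2 42.6]
fin a [0.6361 0.1436 0.05  ] gauge mm [39.3 98.1]
fin b [0.6169 0.1455 0.05  ] gauge mm [20.  97.4]
rider [0.6454 0.1375 0.063 ] gauge mm [49.3 93.3]
[[ 0.897  0.441 -0.001]
 [ 0.441 -0.897  0.002]
 [ 0.    -0.002 -1.   ]] [ 0.29743827 -0.60513682  0.20676763]
wristcam in tool [ 6.98555842e-02 -1.37735246e-04 -1.64610820e-01] [[ 0.    1.    0.  ]
 [-0.96  0.   -0.27]
 [-0.27 -0.    0.96]] 355.5989259107615
```

>>> {"api": "step_arm", "payload": {"series": [{"x": 0.882,"y": -0.616,"z": 0.07,"az": -1,"grip": -1},{"x": 0.882,"y": -0.616,"z": 0.07,"az": -1,"grip": -1},{"x": 0.882,"y": -0.616,"z": 0.07,"az": -1,"grip": -1},{"x": 0.882,"y": -0.616,"z": 0.07,"az": -1,"grip": -1},{"x": 0.882,"y": -0.616,"z": 0.07,"az": -1,"grip": -1},{"x": 0.882,"y": -0.616,"z": 0.07,"az": -1,"grip": -1},{"x": 0.882,"y": -0.616,"z": 0.07,"az": -1,"grip": -1},{"x": 0.882,"y": -0.616,"z": 0.07,"az": -1,"grip": -1},{"x": 0.882,"y": -0.616,"z": 0.07,"az": -1,"grip": -1},{"x": 0.882,"y": -0.616,"z": 0.07,"az": -1,"grip": -1},{"x": 0.882,"y": -0.616,"z": 0.07,"az": -1,"grip": -1},{"x": 0.882,"y": -0.616,"z": 0.07,"az": -1,"grip": -1}]}}

```text
validation failed for argument at $.se...
```

>>> {"api": "step_arm", "payload": {"series": [{"az": -1,"grip": -0.2},{"az": -1,"grip": -0.2},{"az": -1,"grip": -0.2},{"az": -1,"grip": -0.2}]}}

```text
validation failed for argument at $.se...
```

>>> {"api": "step_arm", "payload": {"series": [{"az": -1,"grip": -0.2},{"az": -1,"grip": -0.2},{"az": -1,"grip": -0.2},{"az": -1,"grip": -0.2}]}}

```text
validation failed for argument at $.se...
```

>>> {"api": "step_arm", "payload": {"series": [{"az": -0.72,"grip": -0.2},{"az": -0.72,"grip": -0.2},{"az": -0.72,"grip": -0.2},{"az": -0.72,"grip": -0.2}]}}

```text
validation failed for argument at $.se...
```

>>> {"api": "step_arm", "payload": {"series": [{"x": 0.0,"y": 0.0,"z": 0.0,"ax": 0.0,"ay": 0.0,"az": -0.2,"grip": -0.9}]}}

```text
time: 0.25
tool_pos: [0.2975, -0.6054, 0.2072]
tcp_rot: [-3.016, -0.873, 0.0]
wrist_force: [0.3, 1.1, -0.5]
width: 0.953
grip_force: 0.0
```

>>> {"api": "step_arm", "payload": {"series": [{"x": 0.942,"y": -0.52,"z": 0.07,"ax": 0,"ay": 0,"az": -1,"grip": -0.2},{"x": 0.942,"y": -0.52,"z": 0.07,"ax": 0,"ay": 0,"az": -1,"grip": -0.2},{"x": 0.942,"y": -0.52,"z": 0.07,"ax": 0,"ay": 0,"az": -1,"grip": -0.2},{"x": 0.942,"y": -0.52,"z": 0.07,"ax": 0,"ay": 0,"az": -1,"grip": -0.2},{"x": 0.942,"y": -0.52,"z": 0.07,"ax": 0,"ay": 0,"az": -1,"grip": -0.2},{"x": 0.942,"y": -0.52,"z": 0.07,"ax": 0,"ay": 0,"az": -1,"grip": -0.2},{"x": 0.942,"y": -0.52,"z": 0.07,"ax": 0,"ay": 0,"az": -1,"grip": -0.2},{"x": 0.942,"y": -0.52,"z": 0.07,"ax": 0,"ay": 0,"az": -1,"grip": -0.2},{"x": 0.942,"y": -0.52,"z": 0.07,"ax": 0,"ay": 0,"az": -1,"grip": -0.2},{"x": 0.942,"y": -0.52,"z": 0.07,"ax": 0,"ay": 0,"az": -1,"grip": -0.2},{"x": 0.942,"y": -0.52,"z": 0.07,"ax": 0,"ay": 0,"az": -1,"grip": -0.2},{"x": 0.942,"y": -0.52,"z": 0.07,"ax": 0,"ay": 0,"az": -1,"grip": -0.2}]}}

```text
time: 1.45
tool_pos: [0.5593, -0.1305, 0.1722]
tcp_rot: [-2.685, -1.628, -0.001]
wrist_force: [0.0, -0.7, 0.1]
width: 0.6
grip_force: 0.0
```

>>> {"api": "step_arm", "payload": {"series": [{"x": 0,"y": 0,"z": 0,"ax": 0,"ay": 0,"az": -1,"grip": -0.2},{"x": 0,"y": 0,"z": 0,"ax": 0,"ay": 0,"az": -1,"grip": -0.2},{"x": 0,"y": 0,"z": 0,"ax": 0,"ay": 0,"az": -1,"grip": -0.2},{"x": 0,"y": 0,"z": 0,"ax": 0,"ay": 0,"az": -1,"grip": -0.2}]}}

```text
time: 1.85
tool_pos: [0.5573, -0.1357, 0.1727]
tcp_rot: [-2.174, -2.268, 0.001]
wrist_force: [-0.4, 0.5, -0.7]
width: 0.598
grip_force: 0.0
```

>>> {"api": "step_arm", "payload": {"series": [{"x": 0,"y": 0,"z": 0,"ax": 0,"ay": 0,"az": -1,"grip": -0.2},{"x": 0,"y": 0,"z": 0,"ax": 0,"ay": 0,"az": -1,"grip": -0.2},{"x": 0,"y": 0,"z": 0,"ax": 0,"ay": 0,"az": -1,"grip": -0.2},{"x": 0,"y": 0,"z": 0,"ax": 0,"ay": 0,"az": -1,"grip": -0.2}]}}

```text
time: 2.25
tool_pos: [0.5573, -0.1358, 0.1727]
tcp_rot: [-1.513, -2.752, 0.001]
wrist_force: [-0.0, 0.5, -0.8]
width: 0.601
grip_force: 0.0
```

>>> {"api": "step_arm", "payload": {"series": [{"x": 0,"y": 0,"z": 0,"ax": 0,"ay": 0,"az": -0.52,"grip": -0.2},{"x": 0,"y": 0,"z": 0,"ax": 0,"ay": 0,"az": -0.52,"grip": -0.2},{"x": 0,"y": 0,"z": 0,"ax": 0,"ay": 0,"az": -0.52,"grip": -0.2},{"x": 0,"y": 0,"z": 0,"ax": 0,"ay": 0,"az": -0.52,"grip": -0.2}]}}

```text
time: 2.65
tool_pos: [0.5575, -0.1355, 0.1728]
tcp_rot: [-1.137, -2.928, 0.0]
wrist_force: [-0.2, 0.1, -0.5]
width: 0.6
grip_force: 0.0
```

```bash
python3 - <<'E'
from h import *
s=bot.read_state(); T=Ro.from_rotvec(s['tcp_rot']).as_matrix(); print(s['tool_pos'],s['q'],s['width'],T.round(3))
c=snap('wrist','w1')
print('pred knob px',w2px(c,[.5571,-.135,.089]),w2px(c,[.5571,-.135,.051]))
E
```

```text
[ 0.55751634 -0.13549652  0.17277961] [-2.81689733e-01  9.90372950e-02  1.86358327e+00 -2.28236323e-04
  1.17943395e+00 -1.11187210e+00] 0.6001779153750204 [[-0.738  0.675 -0.001]
 [ 0.675  0.738 -0.   ]
 [ 0.    -0.    -1.   ]]
pred knob px [279.5101266  200.40456232] [279.51728627 188.06766318]
```

View pics/w1.png

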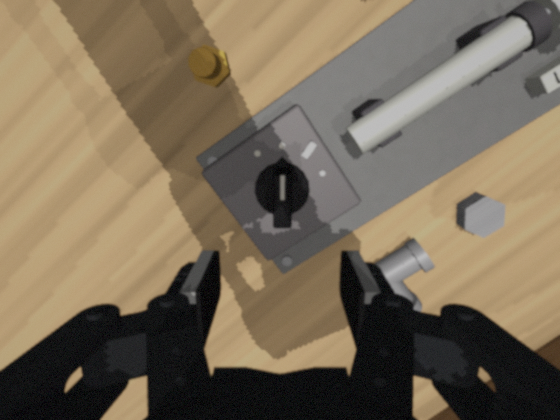

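The wrist view shows the knob disc at about (282,187), with its bar upright in the picture and so lined up with the pads. That is about 2 px from the prediction. Next I go down and grip the bar.

>>> {"api": "step_arm", "payload": {"series": [{"x": 0,"y": 0.003,"z": 0.06,"ax": 0,"ay": 0,"az": 0,"grip": 0.1},{"x": 0,"y": 0.003,"z": 0.12,"ax": 0,"ay": 0,"az": 0,"grip": 0.1},{"x": 0,"y": 0.003,"z": 0.17,"ax": 0,"ay": 0,"az": 0,"grip": 0.1},{"x": 0,"y": 0.003,"z": 0.21,"ax": 0,"ay": 0,"az": 0,"grip": 0.1},{"x": 0,"y": 0.003,"z": 0.228,"ax": 0,"ay": 0,"az": 0,"grip": 0.1},{"x": 0,"y": 0.003,"z": 0.228,"ax": 0,"ay": 0,"az": 0,"grip": 0.1},{"x": 0,"y": 0.003,"z": 0.228,"ax": 0,"ay": 0,"az": 0,"grip": 1},{"x": 0,"y": 0.003,"z": 0.228,"ax": 0,"ay": 0,"az": 0,"grip": 1},{"x": 0,"y": 0.003,"z": 0.228,"ax": 0,"ay": 0,"az": 0,"grip": 1},{"x": 0,"y": 0.003,"z": 0.228,"ax": 0,"ay": 0,"az": 0,"grip": 1},{"x": 0,"y": 0.003,"z": 0.228,"ax": 0,"ay": 0,"az": 0,"grip": 1}], "force": 30}}

```text
time: 3.8
tool_pos: [0.5596, -0.1348, 0.0606]
tcp_rot: [1.131, 2.929, -0.001]
wrist_force: [-3.6, -3.7, 7.3]
width: 0.149
grip_force: 30.6
```

>>> {"api": "step_arm", "payload": {"series": [{"x": 0,"y": -0.003,"z": -0.002,"ax": 0,"ay": 0,"az": 0,"grip": 1},{"x": 0,"y": -0.003,"z": -0.002,"ax": 0,"ay": 0,"az": 0.15,"grip": 1},{"x": 0,"y": -0.003,"z": -0.002,"ax": 0,"ay": 0,"az": 0.3,"grip": 1},{"x": 0,"y": -0.003,"z": -0.002,"ax": 0,"ay": 0,"az": 0.45,"grip": 1},{"x": 0,"y": -0.003,"z": -0.002,"ax": 0,"ay": 0,"az": 0.6,"grip": 1},{"x": 0,"y": -0.003,"z": -0.002,"ax": 0,"ay": 0,"az": 0.6,"grip": 1}]}}

```text
time: 4.4
tool_pos: [0.5595, -0.1345, 0.0607]
tcp_rot: [1.571, 2.717, 0.002]
wrist_force: [2.8, 1.6, 1.3]
width: 0.149
grip_force: 47.6
```

>>> {"api": "step_arm", "payload": {"series": [{"x": 0,"y": 0,"z": 0,"ax": 0,"ay": 0,"az": 0.15,"grip": 1},{"x": 0,"y": 0,"z": 0,"ax": 0,"ay": 0,"az": 0.3,"grip": 1},{"x": 0,"y": 0,"z": 0,"ax": 0,"ay": 0,"az": 0.45,"grip": 1},{"x": 0,"y": 0,"z": 0,"ax": 0,"ay": 0,"az": 0.55,"grip": 1},{"x": 0,"y": 0,"z": 0,"ax": 0,"ay": 0,"az": 0.55,"grip": 1},{"x": 0,"y": 0,"z": 0,"ax": 0,"ay": 0,"az": 0.55,"grip": 1}]}}

```text
time: 5.0
tool_pos: [0.5587, -0.1328, 0.0609]
tcp_rot: [-1.942, -2.469, -0.004]
wrist_force: [1.2, 6.8, 5.2]
width: 0.15
grip_force: 92.6
```

>>> {"api": "step_arm", "payload": {"series": [{"x": 0,"y": 0,"z": 0,"ax": 0,"ay": 0,"az": 0,"grip": 0.1},{"x": 0,"y": 0,"z": 0,"ax": 0,"ay": 0,"az": 0,"grip": 0.1},{"x": 0,"y": 0,"z": 0,"ax": 0,"ay": 0,"az": 0,"grip": 0.1},{"x": 0,"y": 0,"z": -0.05,"ax": 0,"ay": 0,"az": 0,"grip": 0.1},{"x": 0,"y": 0,"z": -0.13,"ax": 0,"ay": 0,"az": 0,"grip": 0.1},{"x": 0,"y": 0,"z": -0.22,"ax": 0,"ay": 0,"az": 0,"grip": 0.1},{"x": 0,"y": 0,"z": -0.26,"ax": 0,"ay": 0,"az": 0,"grip": 0.1},{"x": 0,"y": 0,"z": -0.26,"ax": 0,"ay": 0,"az": 0,"grip": 0.1}]}}

```text
time: 5.8
tool_pos: [0.561, -0.1361, 0.1949]
tcp_rot: [1.945, 2.456, 0.005]
wrist_force: [0.6, -0.3, -0.5]
width: 0.452
grip_force: 0.0
```

```bash
python3 - <<'E'
from h import *
s=bot.read_state(); T=Ro.from_rotvec(s['tcp_rot']).as_matrix(); print(s['tool_pos'],s['q'],s['width'],T.round(3))
c=snap('wrist','w2'); c=snap('top','top2')
a=cv2.imread('pics/w2.png')[90:290,180:380]
cv2.imwrite('pics/w2c.png',cv2.resize(a,(500,500),interpolation=cv2.INTER_CUBIC))
E
```

```text
[ 0.56101223 -0.13610792  0.19486531] [-2.81230313e-01  8.27707710e-02  1.83940456e+00  1.18775850e-04
  1.21053631e+00 -5.12487671e-01] 0.4521558252553442 [[-0.229  0.973  0.009]
 [ 0.973  0.229 -0.002]
 [-0.004  0.008 -1.   ]]
```

View pics/w2c.png

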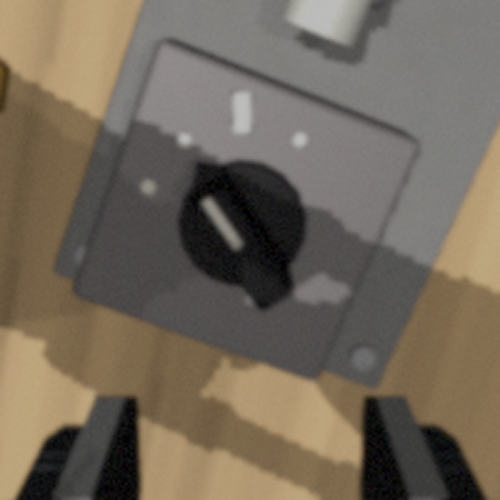

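The enlarged wrist view shows the line from about (240,245) to (205,200), pointing at the 0.6 dot at (185,140). The bar mark is at (242,112), so the knob slipped back. I need to turn back, grip harder and turn a little past the place.

```bash
python3 - <<'E'
from h import *
s=bot.read_state()
c=load('w2'); q=lambda X,Y,z:px2w(c,180+X/2.5,90+Y/2.5,z)
print(q(242,222,.052), px2w(load('w1'),282,187,.052))
print('bar ends mid',q(205,170,.085),q(275,290,.089))
print(s['tool_pos'],s['tcp_rot'])
E
```

```text
[ 0.55891466 -0.13303731  0.052     ] [ 0.557633   -0.13271487  0.052     ]
bar ends mid [ 0.54236453 -0.11261778  0.085     ] [ 0.57227082 -0.14422362  0.089     ]
[ 0.55788639 -0.13514843  0.18982375] [1.95004160e+00 2.46263365e+00 4.00130356e-04]
```

>>> {"api": "step_arm", "payload": {"series": [{"x": 0.004,"y": 0,"z": 0,"ax": 0,"ay": 0,"az": -1,"grip": 0.1},{"x": 0.004,"y": 0,"z": 0,"ax": 0,"ay": 0,"az": -1,"grip": 0.1},{"x": 0.004,"y": 0,"z": 0,"ax": 0,"ay": 0,"az": -1,"grip": 0.1},{"x": 0.004,"y": 0,"z": 0,"ax": 0,"ay": 0,"az": -1,"grip": 0.1}]}}

```text
time: 6.3
tool_pos: [0.5556, -0.1325, 0.1867]
tcp_rot: [-1.237, -2.882, 0.001]
wrist_force: [0.5, -0.1, -0.6]
width: 0.451
grip_force: 0.0
```

>>> {"api": "step_arm", "payload": {"series": [{"x": 0,"y": 0,"z": 0.09,"ax": 0,"ay": 0,"az": -0.15,"grip": 0.1},{"x": 0,"y": 0,"z": 0.17,"ax": 0,"ay": 0,"az": -0.15,"grip": 0.1},{"x": 0,"y": 0,"z": 0.23,"ax": 0,"ay": 0,"az": -0.15,"grip": 0.1},{"x": 0,"y": 0,"z": 0.26,"ax": 0,"ay": 0,"az": -0.15,"grip": 0.1},{"x": 0,"y": 0,"z": 0.26,"ax": 0,"ay": 0,"az": -0.15,"grip": 0.1},{"x": 0,"y": 0,"z": 0.26,"ax": 0,"ay": 0,"az": -0.15,"grip": 1},{"x": 0,"y": 0,"z": 0.26,"ax": 0,"ay": 0,"az": -0.15,"grip": 1},{"x": 0,"y": 0,"z": 0.26,"ax": 0,"ay": 0,"az": -0.15,"grip": 1},{"x": 0,"y": 0,"z": 0.26,"ax": 0,"ay": 0,"az": -0.15,"grip": 1},{"x": 0,"y": 0,"z": 0.26,"ax": 0,"ay": 0,"az": -0.15,"grip": 1}], "force": 110}}

```text
time: 7.3
tool_pos: [0.5585, -0.1338, 0.0619]
tcp_rot: [1.131, 2.928, -0.001]
wrist_force: [-3.4, -2.1, 5.1]
width: 0.106
grip_force: 108.6
```

```bash
python3 - <<'E'
from h import *
s=bot.read_state(); print(s)
E
```

```text
{'time': 7.3, 'q': array([-2.78022908e-01,  2.07724420e-01,  1.96098386e+00, -9.09939012e-04,
        9.70109696e-01, -1.11139565e+00]), 'joint_vel': array([-0.00123653,  0.00074991,  0.00126873,  0.00076669,  0.00076485,
       -0.000104  ]), 'joint_torque': array([ 1.97055414e+00, -4.02554333e+01, -3.04536867e+01,  9.60135721e-01,
       -8.32323600e-01, -1.21891862e-02]), 'tool_pos': array([ 0.55852801, -0.13380752,  0.06191371]), 'tcp_rot': array([ 1.13050240e+00,  2.92810286e+00, -7.79965990e-04]), 'wrist_force': array([-3.44698811, -2.11559975,  5.08358521]), 'torque': array([-0.44983763,  0.54193888, -0.0399407 ]), 'grip_force': 108.64687012508512, 'width': 0.10573152483446137}
```

>>> {"api": "step_arm", "payload": {"series": [{"x": 0,"y": 0,"z": 0,"ax": 0,"ay": 0,"az": 0.15,"grip": 1},{"x": 0,"y": 0,"z": 0,"ax": 0,"ay": 0,"az": 0.3,"grip": 1},{"x": 0,"y": 0,"z": 0,"ax": 0,"ay": 0,"az": 0.45,"grip": 1},{"x": 0,"y": 0,"z": 0,"ax": 0,"ay": 0,"az": 0.6,"grip": 1},{"x": 0,"y": 0,"z": 0,"ax": 0,"ay": 0,"az": 0.75,"grip": 1},{"x": 0,"y": 0,"z": 0,"ax": 0,"ay": 0,"az": 0.75,"grip": 1}]}}

```text
time: 7.9
tool_pos: [0.559, -0.1336, 0.0618]
tcp_rot: [1.683, 2.649, 0.001]
wrist_force: [-1.9, -2.9, 9.7]
width: 0.102
grip_force: 114.1
```

```bash
python3 - <<'E'
from h import *
s=bot.read_state(); print([s[k] for k in ('tool_pos','wrist_force','torque','grip_force','width')])
E
```

```text
[array([ 0.55900788, -0.13361574,  0.06184153]), array([-1.86932467, -2.87359379,  9.70056015]), array([-0.38707843,  0.13166916, -0.33683016]), 114.07039782751781, 0.1015541168158396]
```

>>> {"api": "step_arm", "payload": {"series": [{"x": 0,"y": 0,"z": 0,"ax": 0,"ay": 0,"az": 0.15,"grip": 1},{"x": 0,"y": 0,"z": 0,"ax": 0,"ay": 0,"az": 0.3,"grip": 1},{"x": 0,"y": 0,"z": 0,"ax": 0,"ay": 0,"az": 0.45,"grip": 1},{"x": 0,"y": 0,"z": 0,"ax": 0,"ay": 0,"az": 0.55,"grip": 1},{"x": 0,"y": 0,"z": 0,"ax": 0,"ay": 0,"az": 0.55,"grip": 1}]}}

```text
time: 8.4
tool_pos: [0.5593, -0.1333, 0.0619]
tcp_rot: [2.042, 2.382, 0.003]
wrist_force: [-1.9, -0.5, 5.8]
width: 0.104
grip_force: 113.2
```

```bash
python3 - <<'E'
from h import *
s=bot.read_state(); print([s[k] for k in ('tool_pos','wrist_force','torque','grip_force','width','tcp_rot')])
c=snap('top','top3'); snap('scene','sc3')
a=cv2.imread('pics/top3.png')[195:275,295:375]; b=cv2.imread('pics/sc3.png')[140:240,190:290]
cv2.imwrite('pics/ab3.png',np.hstack([cv2.resize(x,(400,400),interpolation=cv2.INTER_CUBIC) for x in (a,b)]))
E
```

```text
[array([ 0.55934493, -0.13327625,  0.06188711]), array([-1.86219363, -0.48930292,  5.81789492]), array([-0.12988651,  0.09977836,  0.25578701]), 113.19174877367914, 0.1035881598332848, array([2.042226  , 2.38247892, 0.00292896])]
```

View pics/ab3.png

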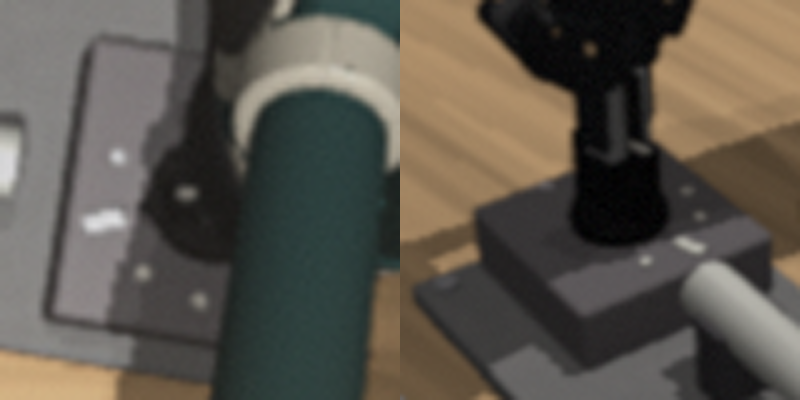

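The nose at about (150,205) now points towards the bar mark at (103,220), and the torque sign shows it went through the click. I ease back and release.

>>> {"api": "step_arm", "payload": {"series": [{"x": 0,"y": 0,"z": 0,"ax": 0,"ay": 0,"az": -0.1,"grip": 1},{"x": 0,"y": 0,"z": 0,"ax": 0,"ay": 0,"az": -0.16,"grip": 1},{"x": 0,"y": 0,"z": 0,"ax": 0,"ay": 0,"az": -0.16,"grip": 0.1},{"x": 0,"y": 0,"z": 0,"ax": 0,"ay": 0,"az": -0.16,"grip": 0.1},{"x": 0,"y": 0,"z": 0,"ax": 0,"ay": 0,"az": -0.16,"grip": 0.1},{"x": 0,"y": 0,"z": -0.05,"ax": 0,"ay": 0,"az": -0.16,"grip": 0.1},{"x": 0,"y": 0,"z": -0.14,"ax": 0,"ay": 0,"az": -0.16,"grip": 0.1},{"x": 0,"y": 0,"z": -0.23,"ax": 0,"ay": 0,"az": -0.16,"grip": 0.1},{"x": 0,"y": 0,"z": -0.27,"ax": 0,"ay": 0,"az": -0.16,"grip": 0.1},{"x": 0,"y": 0,"z": -0.27,"ax": 0,"ay": 0,"az": -0.16,"grip": 0.1}]}}

```text
time: 9.5
tool_pos: [0.5605, -0.1336, 0.1997]
tcp_rot: [1.939, 2.462, 0.006]
wrist_force: [0.3, -0.2, 0.7]
width: 0.444
grip_force: 0.0
```

```bash
python3 - <<'E'
from h import *
s=bot.read_state(); T=Ro.from_rotvec(s['tcp_rot']).as_matrix(); print(s['tool_pos'],s['q'],s['width'],T.round(3))
c=snap('wrist','w4')
a=cv2.imread('pics/w4.png')[90:290,180:380]
cv2.imwrite('pics/w4c.png',cv2.resize(a,(500,500),interpolation=cv2.INTER_CUBIC))
E
```

```text
[ 0.56047845 -0.13357976  0.19970256] [-2.77405049e-01  7.75500892e-02  1.83593230e+00  3.44989162e-04
  1.21959474e+00 -5.14351769e-01] 0.44420073667204385 [[-0.235  0.972  0.008]
 [ 0.972  0.235 -0.002]
 [-0.004  0.008 -1.   ]]
```

View pics/w4c.png

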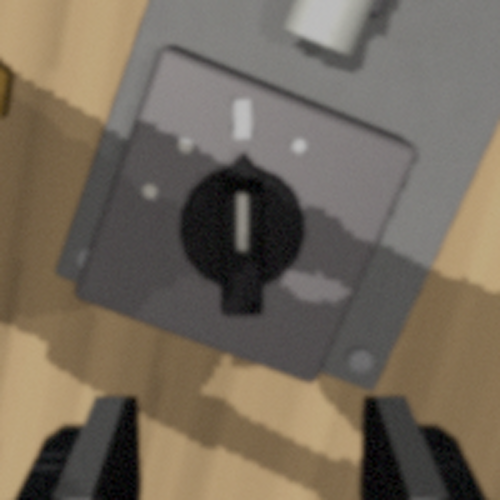

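The line from about (242,250) to (242,190) points straight at the bar mark at (242,118), so the selector is at 1.2. Next I look at the disc and pointer from near.

>>> {"api": "step_arm", "payload": {"series": [{"x": 0.377,"y": 0.169,"z": 0,"ax": 0,"ay": 0,"az": 0.71,"grip": -0.4},{"x": 0.377,"y": 0.169,"z": 0,"ax": 0,"ay": 0,"az": 0.71,"grip": -0.4},{"x": 0.377,"y": 0.169,"z": 0,"ax": 0,"ay": 0,"az": 0.71,"grip": -0.4},{"x": 0.377,"y": 0.169,"z": 0,"ax": 0,"ay": 0,"az": 0.71,"grip": -0.4},{"x": 0.377,"y": 0.169,"z": 0,"ax": 0,"ay": 0,"az": 0.71,"grip": -0.4},{"x": 0.377,"y": 0.169,"z": 0,"ax": 0,"ay": 0,"az": 0.71,"grip": -0.4},{"x": 0.377,"y": 0.169,"z": 0,"ax": 0,"ay": 0,"az": 0.71,"grip": -0.4},{"x": 0.377,"y": 0.169,"z": 0,"ax": 0,"ay": 0,"az": 0.71,"grip": -0.4},{"x": 0.377,"y": 0.169,"z": 0,"ax": 0,"ay": 0,"az": 0.71,"grip": -0.4}]}}

```text
time: 10.45
tool_pos: [0.5951, 0.0684, 0.1947]
tcp_rot: [-2.368, -2.064, 0.001]
wrist_force: [-0.2, 0.2, 0.3]
width: 0.702
grip_force: 0.0
```

```bash
python3 - <<'E'
from h import *
s=bot.read_state(); T=Ro.from_rotvec(s['tcp_rot']).as_matrix(); print(s['tool_pos'],s['q'],s['width'],T.round(3))
c=snap('wrist','w5')
for p in [[.5892,.0915,.05],[.5932,.1215,.12],[.6169,.1455,.05]]: print(w2px(c,p))
x=int(w2px(c,[.6,.115,.05])[0])-80;y=int(w2px(c,[.6,.115,.05])[1])-70
x=max(0,x);y=max(0,y);print(x,y)
a=cv2.imread('pics/w5.png')[y:y+140,x:x+180]
cv2.imwrite('pics/w5c.png',cv2.resize(a,None,fx=4,fy=4,interpolation=cv2.INTER_CUBIC))
E
```

```text
[0.59513536 0.06839076 0.19468929] [ 7.30433013e-02  1.30685341e-01  1.78687801e+00 -3.54182257e-04
  1.22457657e+00  2.10121849e-01] 0.7022783965592791 [[ 0.137  0.991 -0.001]
 [ 0.991 -0.137 -0.   ]
 [-0.    -0.    -1.   ]]
[269.45527958 158.06143852]
[265.94566401 128.72083439]
[293.22104092  88.9172193 ]
198 59
```

View pics/w5c.png

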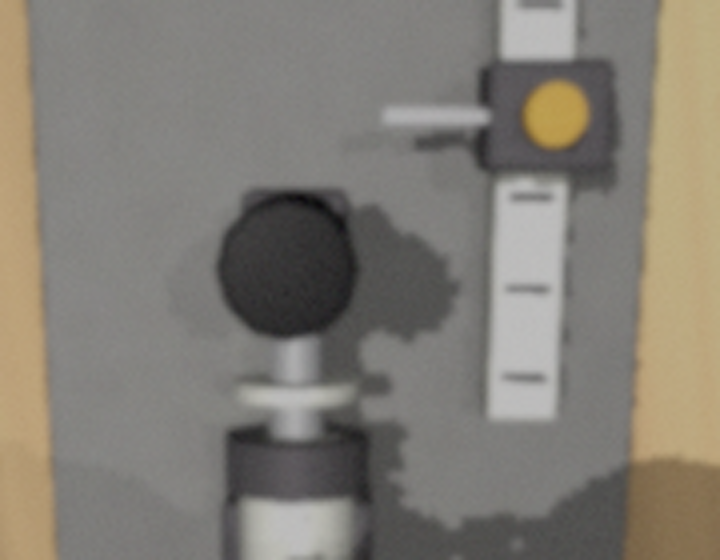

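The crop shows the disc centred at about (297,393), the post top at (288,265) and the fin tip at (383,117).

```bash
python3 - <<'E'
from h import *
c=load('w5'); G=np.load('g.npz'); t=G['t']
q=lambda X,Y,z:px2w(c,198+X/4-.375,59+Y/4-.375,z)
a=[q(236,392,.05),q(357,393,.05)]; d=q(297,393,.05); f=q(383,117,.05); f2=q(485,117,.05); p=q(288,265,.12); tb=q(298,500,.06)
print(d,f,p,'disc dia',np.linalg.norm(a[0]-a[1])*1000)
e=(f-f2)[:2]; print('fin ang',np.degrees(np.arctan2(*e[::-1])), 'disc ang',np.degrees(np.arctan2(*(a[0]-a[1])[:2][::-1])))
for th in (-.138,-.128,-.148):
    R=np.array([[np.cos(th),-np.sin(th)],[np.sin(th),np.cos(th)]])
    print(th,'fin-disc',(f-d)[:2]@R*1000,'post-disc',(p-d)[:2]@R*1000)
E
```

```text
[0.59143961 0.09224109 0.05      ] [0.61712745 0.14629115 0.05      ] [0.59596076 0.1236221  0.12      ] disc dia 26.371380977990956
fin ang 172.11782251961532 disc ang 171.73746308710716
-0.138 fin-disc [18.00836274 57.0698966 ] post-disc [ 0.16131663 31.70461531]
-0.128 fin-disc [18.57815179 56.8869625 ] post-disc [ 0.47834943 31.70141695]
-0.148 fin-disc [17.43677288 57.24712375] post-disc [-0.15573231 31.70464323]
```

>>> {"api": "step_arm", "payload": {"series": [{"x": 0.06,"y": -0.017,"z": 0,"ax": 0,"ay": 0,"az": 0,"grip": -0.2},{"x": 0.106,"y": -0.017,"z": 0,"ax": 0,"ay": 0,"az": 0,"grip": -0.2},{"x": 0.106,"y": -0.017,"z": 0.04,"ax": 0,"ay": 0,"az": 0,"grip": -0.2},{"x": 0.106,"y": -0.017,"z": 0.11,"ax": 0,"ay": 0,"az": 0,"grip": -0.2},{"x": 0.106,"y": -0.017,"z": 0.18,"ax": 0,"ay": 0,"az": 0,"grip": -0.2},{"x": 0.106,"y": -0.017,"z": 0.22,"ax": 0,"ay": 0,"az": 0,"grip": -0.2},{"x": 0.106,"y": -0.017,"z": 0.232,"ax": 0,"ay": 0,"az": 0,"grip": -0.2},{"x": 0.106,"y": -0.017,"z": 0.232,"ax": 0,"ay": 0,"az": 0,"grip": -0.2}]}}

```text
time: 11.3
tool_pos: [0.5935, 0.1229, 0.0782]
tcp_rot: [-2.366, -2.065, 0.003]
wrist_force: [0.2, -0.4, 0.2]
width: 0.598
grip_force: 0.0
```

>>> {"api": "step_arm", "payload": {"series": [{"x": 0,"y": 0,"z": 0,"ax": 0,"ay": 0,"az": 0,"grip": 1},{"x": 0,"y": 0,"z": 0,"ax": 0,"ay": 0,"az": 0,"grip": 1},{"x": 0,"y": 0,"z": 0,"ax": 0,"ay": 0,"az": 0,"grip": 1},{"x": 0,"y": 0,"z": 0,"ax": 0,"ay": 0,"az": 0,"grip": 1},{"x": 0,"y": 0,"z": 0,"ax": 0,"ay": 0,"az": 0,"grip": 1}], "force": 80}}

```text
time: 11.8
tool_pos: [0.5958, 0.1238, 0.0815]
tcp_rot: [2.364, 2.065, 0.005]
wrist_force: [-1.7, -1.8, 6.2]
width: 0.244
grip_force: 78.4
```

>>> {"api": "step_arm", "payload": {"series": [{"x": 0.01,"y": 0,"z": 0,"ax": 0,"ay": 0,"az": 0,"grip": 1},{"x": 0.025,"y": 0,"z": 0,"ax": 0,"ay": 0,"az": 0,"grip": 1},{"x": 0.04,"y": 0,"z": 0,"ax": 0,"ay": 0,"az": 0,"grip": 1},{"x": 0.055,"y": 0,"z": 0,"ax": 0,"ay": 0,"az": 0,"grip": 1},{"x": 0.07,"y": 0,"z": 0,"ax": 0,"ay": 0,"az": 0,"grip": 1},{"x": 0.085,"y": 0,"z": 0,"ax": 0,"ay": 0,"az": 0,"grip": 1},{"x": 0.1,"y": 0,"z": 0,"ax": 0,"ay": 0,"az": 0,"grip": 1},{"x": 0.11,"y": 0,"z": 0,"ax": 0,"ay": 0,"az": 0,"grip": 1},{"x": 0.114,"y": 0,"z": 0,"ax": 0,"ay": 0,"az": 0,"grip": 1},{"x": 0.114,"y": 0,"z": 0,"ax": 0,"ay": 0,"az": 0,"grip": 1},{"x": 0.114,"y": 0,"z": 0,"ax": 0,"ay": 0,"az": 0,"grip": 1}]}}

```text
time: 12.9
tool_pos: [0.6036, 0.1791, 0.0815]
tcp_rot: [2.363, 2.065, 0.003]
wrist_force: [0.0, -5.7, 6.9]
width: 0.239
grip_force: 78.7
```

```bash
python3 - <<'E'
from h import *
s=bot.read_state(); print([s[k].round(4) for k in ('tool_pos','wrist_force','torque')])
T=[]
for n in('top','scene','wrist'): snap(n,n+'6')
a=cv2.imread('pics/top6.png'); b=cv2.imread('pics/scene6.png'); w=cv2.imread('pics/wrist6.png')
print(w2px(load('top6'),[.61,.146,.05]),w2px(load('scene6'),[.61,.146,.05]),w2px(load('wrist6'),[.61,.146,.05]))
def cr(i,n):
    u,v=w2px(load(n),[.607,.148,.05]).astype(int); u=max(u,40);v=max(v,40); print(n,u-40,v-40)
    return cv2.resize(i[v-40:v+40,u-40:u+40],(400,400),interpolation=cv2.INTER_CUBIC)
cv2.imwrite('pics/ab6.png',np.hstack([cr(a,'top6'),cr(b,'scene6')]))
E
```

```text
[array([0.6036, 0.1791, 0.0815]), array([ 0.0135, -5.7113,  6.8954]), array([-0.8917,  0.1554,  0.0026])]
[176.2761815  199.11763954] [344.87559232 289.02197131] [297.2458925  275.05603757]
top6 135 160
scene6 307 248
```

View pics/ab6.png

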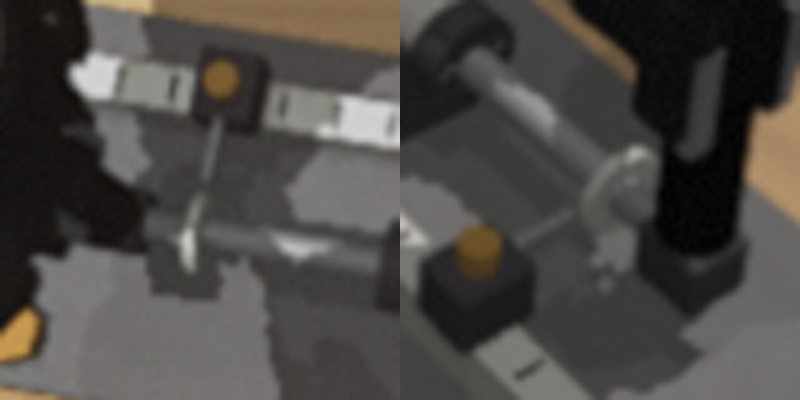

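The top crop shows the fin tip at about (205,185) and the disc edge-on around (191,235), so they are nearly level. In the scene crop the tip is at (578,212). I overlay a model of the disc level with the tip to judge the rest.

```bash
cat > ov.py <<'E'
from h import *
import sys
def ov(tags,out,th=-.138):
    tiles=[]
    R=np.array([[np.cos(th),-np.sin(th)],[np.sin(th),np.cos(th)]])
    for n,(u,v) in tags:
        c=load(n); tip=px2w(c,u,v,.05); im=cv2.imread(f'pics/{n}.png')
        d=w2px(c,[*(tip[:2]+R@[-.018,0]),.05]); x0,y0=int(d[0])-25,int(d[1])-25; k=8
        A=cv2.resize(im[y0:y0+50,x0:x0+50],None,fx=k,fy=k,interpolation=cv2.INTER_CUBIC); B=A.copy()
        P=lambda X,Y,Z:((w2px(c,[*(tip[:2]+R@[X-.018,Y]),.05+Z])-[x0,y0]+.5)*k).astype(int)
        for Y,col in((-.002,(0,255,0)),(.002,(0,0,255))):
            cv2.polylines(B,[np.array([P(.014*np.cos(a),Y,.014*np.sin(a)) for a in np.linspace(0,6.28,60)])],True,col,1)
        cv2.line(B,P(.018,0,0),P(.04,0,0),(255,255,0),1)
        tiles.append(cv2.resize(np.vstack([B]),(400,400))); tiles.append(A)
    cv2.imwrite(out,np.vstack([np.hstack(tiles[i:i+2]) for i in range(0,len(tiles),2)])[:800])
E
python3 - <<'E'
from ov import *
ov([('top6',(176,197)),('scene6',(342.6,290.4))],'pics/o.png')
a=cv2.imread('pics/o.png'); cv2.imwrite('pics/o1.png',cv2.resize(a,(600,600),interpolation=cv2.INTER_AREA))
E
```

```text
(no output)
```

View pics/o1.png

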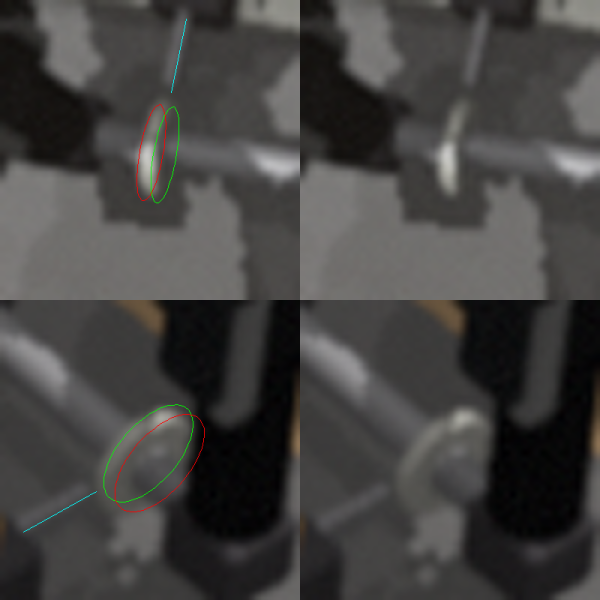

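The overlay puts the fin model (cyan) within about 1 px of the real fin, and the real disc within about 1 mm of level. The tool moved 55.9 mm against the 57.1 mm needed. I now measure the rest numerically in the same pictures.

```bash
cat > fit.py <<'E'
from h import *
th=float(-.138); G=np.load('g.npz'); t=G['t']
R=np.array([[np.cos(th),-np.sin(th)],[np.sin(th),np.cos(th)]])
A=np.linspace(0,2*np.pi,48,endpoint=False)
def masks(c,pts,S,o,n):
    q=np.array([w2px(c,[*(R@p[:2]+t),p[2]]) for p in pts]); q=((q-o+.5)*S).astype(np.float32)
    m=np.zeros((n,n),np.uint8); cv2.fillConvexPoly(m,cv2.convexHull(q).astype(np.int32),1); return m
def fit(n,kind,yg,xs=(0,)):
    c=load(n); S=6; g=cv2.cvtColor(cv2.imread(f'pics/{n}.png'),cv2.COLOR_BGR2GRAY)
    x=0 if kind=='disc' else .03
    o=(w2px(c,[*(R@[x,yg]+t),.05])-32).astype(int); im=cv2.resize(g[o[1]:o[1]+64,o[0]:o[0]+64],None,fx=S,fy=S,interpolation=cv2.INTER_CUBIC).astype(float)
    best=[]
    K=cv2.getStructuringElement(2,(2*S+1,2*S+1))
    for dx in xs:
      for y in np.arange(yg-.008,yg+.008,.00025):
        if kind=='disc': P=[(dx+.014*np.cos(a),y+s,.05+.014*np.sin(a)) for a in A for s in(-.002,.002)]
        else: P=[(a,y+s,.05) for a in (.0215,.034) for s in(-.0015,.0015)]
        m=masks(c,P,S,o,im.shape[0]); r=cv2.dilate(m,K)-m
        inner=m if kind!='disc' else m-cv2.erode(m,K)
        best.append((im[inner>0].mean()-im[r>0].mean(),y*1000,dx*1000))
    best.sort(reverse=True); return [np.round(b,2).tolist() for b in best[:1]]
E
python3 - <<'E'
from fit import *
X=np.arange(-.003,.0031,.001)
for n,yd in (('top0',.041),('scene0',.041),('w5',.041),('top6',.098),('scene6',.098)):
    print(n,'disc',fit(n,'disc',yd,X),'fin',fit(n,'fin',.098))
E
```

```text
top0 disc [[19.24, 46.0, 0.0]] fin [[27.65, 99.5, 0.0]]
scene0 disc [[23.32, 40.5, 3.0]] fin [[21.21, 94.75, 0.0]]
w5 disc [[13.54, 38.25, 0.0]] fin [[20.64, 98.5, 0.0]]
top6 disc [[21.88, 97.5, 1.0]] fin [[16.29, 99.25, 0.0]]
scene6 disc [[17.48, 97.0, 2.0]] fin [[9.13, 94.75, 0.0]]
```

```bash
python3 - <<'E'
from fit import *
def prof(n,x,yg,x0):
    c=load(n); g=cv2.cvtColor(cv2.imread(f'pics/{n}.png'),cv2.COLOR_BGR2GRAY).astype(np.float32)
    ys=np.arange(yg-.012,yg+.0121,.0005); q=np.array([w2px(c,[*(R@[x+x0,y]+t),.05]) for y in ys],np.float32)
    v=cv2.remap(g,q[:,0].copy(),q[:,1].copy(),cv2.INTER_CUBIC).ravel(); b=np.median(v); w=np.clip(v-b-.35*(v.max()-b),0,None)
    i=v.argmax(); w[np.abs(np.arange(len(v))-i)>9]=0
    return round(float((w*ys).sum()/w.sum()*1000),1), round(float(v.max()-b))
for n,yd,x0 in (('top0',.041,.0),('w5',.041,.002),('top6',.098,.001)):
    print(n,'disc',[(x,)+prof(n,x/1000,yd,x0) for x in (-13,-11,-9,9,11,13)],'fin',[(x,)+prof(n,x/1000,.098,x0) for x in (22,25,28,31)])
n='scene6'
print(n,[(x,)+prof(n,x/1000,.096,.002) for x in (11,12,13,14)],[(x,)+prof(n,x/1000,.096,.002) for x in (20,22,25,28,31)])
n='scene0'
print(n,[(x,)+prof(n,x/1000,.041,.002) for x in (11,12,13,14)])
E
```

```text
top0 disc [(-13, 46.0, 5), (-11, 43.7, 29), (-9, 43.8, 56), (9, 44.0, 92), (11, 43.9, 63), (13, 43.4, 26)] fin [(22, 99.7, 38), (25, 99.7, 40), (28, 99.7, 41), (31, 99.7, 39)]
w5 disc [(-13, 40.2, 11), (-11, 40.4, 37), (-9, 40.2, 57), (9, 40.7, 77), (11, 41.1, 56), (13, 41.4, 21)] fin [(22, 98.5, 47), (25, 98.5, 46), (28, 98.5, 48), (31, 98.4, 52)]
top6 disc [(-13, 98.5, 56), (-11, 99.3, 84), (-9, 99.9, 103), (9, 100.5, 48), (11, 100.0, 36), (13, 99.8, 21)] fin [(22, 99.5, 31), (25, 99.5, 29), (28, 99.5, 25), (31, 99.4, 25)]
scene6 [(11, 107.6, 14), (12, 107.7, 14), (13, 107.7, 16), (14, 107.6, 18)] [(20, 94.7, 22), (22, 94.6, 22), (25, 94.8, 19), (28, 94.5, 16), (31, 94.4, 17)]
scene0 [(11, 39.3, 14), (12, 40.8, 10), (13, 52.7, 9), (14, 52.6, 11)]
```

Estimates from both cameras, corrected for parallax, agree. The gap is 56.7 mm and the draw so far is 55.9 mm, so about 1 mm is missing.

>>> {"api": "step_arm", "payload": {"series": [{"x": 0.002,"y": 0,"z": 0,"ax": 0,"ay": 0,"az": 0,"grip": 1},{"x": 0.002,"y": 0,"z": 0,"ax": 0,"ay": 0,"az": 0,"grip": 1},{"x": 0.002,"y": 0,"z": 0,"ax": 0,"ay": 0,"az": 0,"grip": 1},{"x": 0.002,"y": 0,"z": 0,"ax": 0,"ay": 0,"az": 0,"grip": 1},{"x": 0.002,"y": 0,"z": 0,"ax": 0,"ay": 0,"az": 0,"grip": 1}]}}

```text
time: 13.55
tool_pos: [0.6037, 0.1799, 0.0814]
tcp_rot: [2.363, 2.065, 0.003]
wrist_force: [0.5, -6.1, 6.4]
width: 0.244
grip_force: 78.7
```

```bash
python3 - <<'E'
from h import *
s=bot.read_state(); d=s['tool_pos'][:2]-[.5958,.1238]; print(s['tool_pos'],s['wrist_force'],s['joint_vel'].round(4),'travel',d@[.1376,.9905]*1000)
E
```

```text
[0.60370236 0.17986178 0.08144324] [ 0.46965712 -6.08432421  6.35715388] [-0.0001  0.001  -0.0008 -0.0012  0.0001  0.    ] travel 56.61655777687694
```

The rod is now drawn 56.6 mm against a 56.7 mm gap and holds steady; the pointer has not moved. I hand it in.

```bash
python3 -c "
from workcell import bot
print(bot.finish_job())"
```

```text
the job is handed in; nothing more can be done
None
```

The job is handed in: the selector is clicked in at the long bar mark, and the rod is held with its disc level with the pointer tip to within about 1 mm by my measurements. The pointer had not moved in the pictures taken before the last 1 mm nudge.

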